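Close a repaired power adapter in the mushroom-head press

TASK

Slide the long power adapter along the bed of the press until it is fully home, square against the end stop between the guides. Then press the mushroom head down until it locks and stays down by itself with your hand off it, so that the sprung foot, not your fingers, closes the adapter's raised cover; after that turn the head clockwise (seen from above), regrasping as needed, until it springs fully up again. Leave the adapter home with its cover closed, and do not disturb the other things on the table.

Things in the scene. Friction and masses are not known exactly. Their poses are not given: they have to be found in the camera images.
- press: Fixed grey C-shaped bench press on an aluminium bed. Origin: underside of the bed (on the table) on the mushroom head's vertical axis; x runs from the open front to the column at the back, z up. Bed 340 x 170 x 10 mm thick, x -260 to +80 mm. Arm overhead from x = -35 back, 85 mm wide, z = 85 to 128. Column 130 mm wide, x = +50 to +105, to z = 135.
- stop (a point): Middle of the end stop's front face, where it meets the bed (press x = +35, y = 0, z = 10 mm). The stop is a dark steel block across the bed, 100 mm wide, 30 mm tall. Two guides, 14 mm tall, lead to it: inner faces at press y = +-32 mm from x = -5 to +35, flaring gently outwards to y = +-45 at x = -38.
- foot_face (a point): Centre of the underside of the sprung rubber foot, 52 x 38 mm, that hangs under the arm on the head's axis and goes down with the head; 57 mm above the table when up, with 7 mm free above the raised cover of the adapter.
- head_top (a point): Centre of the flat top of the black mushroom head, a fluted round cap 56 mm in diameter (flat top 48 mm) and 30 mm tall, on a steel stem on top of the press. The cap spans 156 to 186 mm above the table when up, about 140 to 170 when locked down; beside it is free space down to the arm's top at 128 mm.
- plunger (a joint): How far the mushroom head is pressed down, m: 0 fully up; it locks by itself when pressed past 0.016 and then rests at about 0.0155; 0.019 is the hard end. Pressing it right down on an adapter takes about 16 N.
- head (a joint): Angle of the mushroom head, rad, growing as it turns clockwise seen from above; it stays where it is left. It starts between 0 and 0.3, the lock lets go at about 1.9, hard end at 2.4. A gripper that holds the head keeps it from rising: it springs up when let go.
- adapter: Loose black power adapter, a brick 140 x 60 x 34 mm, 0.38 kg, with a paper label at its near end, lying on the bed in front of the press. Origin: centre of its underside; x along its length, the +x end goes to the end stop, so that when home the origin is at x = -35 mm, y = 0 of the press. The near end face is at x = -70 of the adapter.
- cover (a joint): How far the adapter's cover is pushed in, m: about 0 = standing 6 mm proud of the top, 0.006 = closed, flush. The cover is a black plate 60 x 44 mm centred 35 mm from the adapter's origin towards its +x end; it moves stiffly (4 N) and stays where it is.
- screwdriver: Bystander: blue screwdriver 200 mm long, lying left of the bed; origin under its middle.
- cup: Bystander: white cup, 80 mm diameter, 85 mm tall, right of the press; origin at the centre of its foot.
- multimeter: Bystander: green multimeter 150 x 76 x 40 mm, origin centre of its underside.
- small_adapter: Bystander: a shorter black adapter 105 x 48 x 30 mm with no raised cover, origin centre of its underside.
- dish: Bystander: steel dish 100 mm diameter, 36 mm tall, origin centre of its foot.
- spray: Bystander: white bottle 52 mm diameter, 150 mm tall, origin centre of its foot.
Things that resemble listed ones, but are neither listed nor needed, are in the scene too. Leave any purple look-alike of the adapter alone.

How it is judged:
By the outcome, as a careful person would: the job done as asked, in the order asked, and still so for the second after the job is handed in, with the robot touching nothing.
It also fails if it takes over 66 s, if anything falls off the work surface, if the arm or the gripper's body presses on something with over 40 N, if the wrist force passes 120 N, or if a joint passes its speed limit or range.

ROBOT

A 7-joint arm with a two-finger parallel gripper is mounted at the origin on the work surface. World frame = base frame: x ahead of the robot, y to its left, z up, the work surface at z = 0. Lengths are in mm, angles in rad, forces in N, time in s.
With the tool pointing down it reaches from about 400 to 900 mm from the base axis. Payload 5.6 kg.
Tool frame: the origin (TCP) lies midway between the tips of the shut fingers; the grasp point (between the pads) lies 19 mm behind it; z points along the fingers, y is the line along which they close (so a half turn about z gives the same grasp; the last joint's range is limited). The gripper opens to 92 mm and grips with 3 to 60 N. Pads are 20 mm wide; open, the fingers measure 128 mm over their backs; the gripper's body (75 mm by 189 mm) begins 69 mm behind the grasp point.
Start: joints at [-1.306, 0.468, -0.012, 1.603, 0.006, 1.071, -0.056], TCP at [196.967, 619.446, 214.592] pointing down, gripper open.
Joint ranges: [-2.53, 2.53], [-0.31, 2.02], [-1.57, 1.55], [0.28, 2.44], [-1.29, 4.43], [0.15, 1.84], [-2.92, 2.92]. Speed limits (rad/s): [2.57, 2.57, 3.14, 3.14, 3.14, 3.14, 3.14].

INTERFACE

Orientations are given as a rotation vector (axis times angle).
In Python, from cell import robot, grip, kin, viewer gives the robot as it stands. Calls block until the motion is done:
- robot.movep(position, orientation): joint-space move of the TCP to a pose.
- robot.servo_line(position, feed=150, rotation=None): straight line of the TCP; rotation=None keeps the orientation; feed is the mean speed in mm/s.
- robot.goto_joints(angles): joint-space move.
- grip(opening, newtons=None): opening from 0.0 (shut) to 1.0 (fully open); newtons is the grip in N (None keeps the last); returns when the fingers have stopped.
- robot.hold(seconds).
- kin.ik(position, orientation): joint angles nearest the present ones, or None.
- robot.observe(): the state.
- viewer.read_camera(name): name is "scene" or "top"; returns the picture (384x512x3 uint8, red, green, blue); there is no depth.
- viewer.camera_info(name): a dict with "camera_matrix" (3x3 intrinsics, pixels), "R" (3x3) and "t" (3): a world point X has camera coordinates R X + t. Camera axes: x right, y down, z forward; pixel columns grow to the right and rows downward; lengths in mm; the calibration is good to about 2 mm. A picture is of the moment at which its call begins. camera_info takes no time and is no camera call.
A pose or a line that the arm cannot do raises robot.IKError and nothing moves.
- robot.job_done(): hands the job in; it is judged then, once.
Trained networks look in the newest picture that a camera, given by its name, has taken for a name from the list of things; names that differ only in an ending like _2 or _b are one class to them, and where a whole thing is asked for, a point or a joint stands for the part that bears it (a point fixed in the world has none). Each returns a list of dicts, best first, with "confidence" (0 to 1); they miss things now and then, are a little off and sometimes report something else, mostly with a low value. They report only what shows in the picture. A call takes as long as a camera call. They do not tell look-alikes from the thing itself.
- viewer.silhouettes(name, camera): "mask" (384x512 bool, what is visible of it).
- viewer.pinpoint(name, camera): "at" ([x, y, z] in mm, in the coordinates of the camera as it stood for that picture, good to about 4 mm: a listed point, or the origin of a listed thing).
The state is a dict: "t": time; "joints": joint angles; "joint_velocities": joint speeds; "joint_torque": joint torques, N m; "tcp_pos": TCP position; "tcp_rot": TCP orientation; "contact_force": force on the tool from outside, world axes, zero at the start; "wrist_torque": the same for the moment, N m; "grip_width": opening from 0.0 (shut) to 1.0 (fully open); "grip_force": force on a finger pad.
Only numpy, scipy, OpenCV 4.12 (cv2) and the standard library are available. Lean on these libraries where they do the work, as an engineer would, in place of code of your own. Each camera call takes 0.05 s, during which the arm holds its last target. There are 200 camera calls.

## Working session

There is one attempt and no reset: what is moved stays moved. The work goes in short steps, each a Python script; the robot and the scene stay as the last script left them, time stands still between calls to the robot, and variables do not carry over. Pictures are saved under pics/ and viewed, at most 10 in all, crops included, and the job is handed in when it is done.

```bash
ls; mkdir -p pics; cat > h.py <<'E'
import numpy as np, cv2
from cell import robot, grip, kin, viewer
def world(p,cam):
    i=viewer.camera_info(cam); return np.array(i["R"]).T@(np.array(p)-np.array(i["t"]))
def pix(X,cam):
    i=viewer.camera_info(cam); c=np.array(i["R"])@np.array(X,float)+np.array(i["t"]); u=np.array(i["camera_matrix"])@c; return u[:2]/u[2]
def ray(uv,cam,z):
    i=viewer.camera_info(cam); R=np.array(i["R"]);t=np.array(i["t"]); d=R.T@np.linalg.solve(np.array(i["camera_matrix"]),[uv[0],uv[1],1.]); o=-R.T@t
    return o+d*(z-o[2])/d[2]
E
cat > a.py <<'E'
from h import *
ims=[]
for c in("scene","top"):
    im=viewer.read_camera(c); cv2.imwrite(f"pics/{c}0.png",im[:,:,::-1]); 
    i=viewer.camera_info(c); print(c,np.round(-np.array(i["R"]).T@np.array(i["t"])))
    for n in("press","stop","foot_face","head_top","adapter","small_adapter","multimeter","cup","spray","dish","screwdriver"):
        for d in viewer.pinpoint(n,c): 
            w=world(d["at"],c); print(c,n,round(d["confidence"],2),np.round(w),np.round(pix(w,c)))
print(robot.observe()["t"],robot.observe()["tcp_rot"])
E
python3 a.py
```

```text
pics
scene [1595. -385. 1183.]
scene press 0.6 [682. 111.   2.] [296. 232.]
scene stop 0.93 [716. 123.  11.] [304. 237.]
scene stop 0.57 [ 445. -468.   -1.] [107. 228.]
scene stop 0.49 [574. 244.   2.] [318. 200.]
scene head_top 0.55 [681. 112. 186.] [301. 192.]
scene head_top 0.32 [700. -53.   1.] [251. 250.]
scene adapter 0.79 [ 654. -244.   -3.] [189. 257.]
scene adapter 0.77 [561.  95.   9.] [278. 207.]
scene adapter 0.52 [440. 435.   2.] [348. 165.]
scene small_adapter 0.82 [444. 434.   1.] [349. 166.]
scene multimeter 0.84 [ 447. -471.    2.] [106. 228.]
scene cup 0.79 [703. -56.  -1.] [251. 252.]
scene spray 0.71 [ 610. -454.   -2.] [119. 264.]
scene dish 0.61 [595. 456.  -3.] [374. 191.]
scene dish 0.21 [681. 112.   1.] [296. 232.]
scene screwdriver 0.52 [573. 247.   0.] [319. 201.]
top [ 380.  -14. 1261.]
top press 0.69 [687. 112.   1.] [226. 170.]
top press 0.41 [722. 118.  11.] [224. 160.]
top stop 0.81 [720. 116.  14.] [225. 160.]
top foot_face 0.59 [ 614. -453.   -1.] [384. 191.]
top head_top 0.66 [684. 108. 190.] [221. 157.]
top adapter 0.72 [ 652. -246.   -4.] [325. 181.]
top adapter 0.58 [562.  90.  10.] [231. 204.]
top small_adapter 0.91 [445. 431.  -0.] [133. 237.]
top small_adapter 0.73 [ 446. -471.    2.] [393. 239.]
top multimeter 0.71 [ 450. -467.    0.] [391. 238.]
top cup 0.67 [708. -57.   3.] [273. 164.]
top spray 0.76 [ 614. -454.   -1.] [385. 191.]
top dish 0.61 [608. 454.   1.] [130. 191.]
1.2 [4.81666797e-01 3.10441789e+00 1.13472203e-04]
```

```bash
python3 - <<'E'
import cv2,numpy as np
a=cv2.imread("pics/scene0.png")[130:310,80:420];b=cv2.imread("pics/top0.png")[120:270,160:360]
cv2.imwrite("pics/m.png",np.vstack([cv2.resize(a,(567,300)),cv2.copyMakeBorder(cv2.resize(b,(400,300)),0,0,0,167,0)]))
b=cv2.imread("pics/top0.png")[135:245,185:275];cv2.imwrite("pics/c.png",cv2.resize(b,None,fx=5.4,fy=5.4,interpolation=2))
E
```

```text
(no output)
```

View pics/m.png

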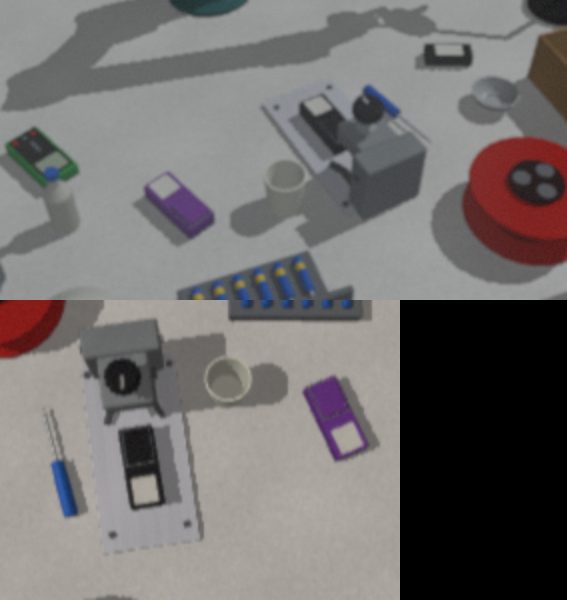

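View pics/c.png

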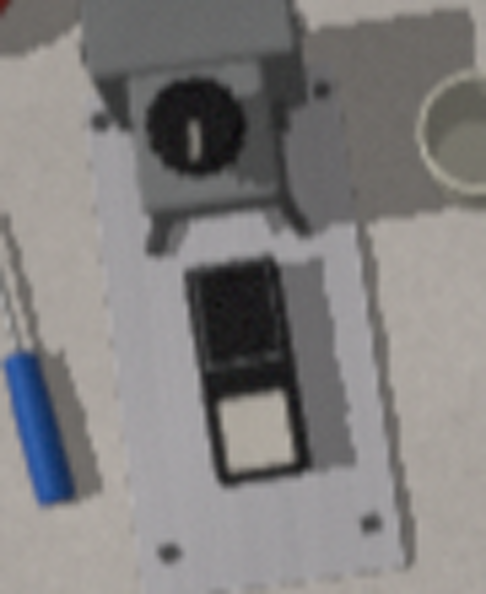

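The top view (m.png/c.png) shows three candidates:
- The black adapter with a label, on the bed at top px (231,204), with its cover toward the press.
- The purple look-alike at (325,181).
- The small adapter at (133,237), off the bed.

I choose the black one on the bed: it has the near-end label and raised cover. The head is at px ≈(221,158).

```bash
python3 - <<'E'
from h import *
def P(u,v,z): return ray((185+u/5.4,135+v/5.4),"top",z)[:2]
pr=lambda n,v:print(n,np.round(v,3))
h=[P(*q,10) for q in((168,552),(371,523),(100,121),(321,89))]
pr("holes",h); d=(h[2]+h[3]-h[0]-h[1]); pr("yaw long",np.arctan2(d[1],d[0])); 
w=(h[0]-h[1]); pr("yaw w",np.arctan2(-w[0],w[1])); w=(h[2]-h[3]); pr("yaw w",np.arctan2(-w[0],w[1]))
pr("holes mid",np.mean(h,0))
for e in(((362,230),(408,560)),((97,165),(140,590))):
    a,b=[P(*q,10) for q in e]; pr("edge",[*a,*b,np.arctan2(*(a-b)[::-1])])
pr("head",P(195,127,186))
c=[P(*q,44) for q in((187,268),(272,257),(308,467),(222,485))]; pr("ad",c); pr("c",np.mean(c,0)); d=c[0]+c[1]-c[2]-c[3]; pr("yaw",[np.arctan2(d[1],d[0]),np.hypot(*d)/2])
# masks
for cam in("top","scene"):
  viewer.read_camera(cam)
  for n,z in(("adapter",44),("head_top",176)):
    for s in viewer.silhouettes(n,cam):
        m=s["mask"].astype(np.uint8); v,u=np.nonzero(m); q=np.array([ray((a,b),cam,z)[:2] for a,b in zip(u+0.,v+0.)],np.float32)
        r=cv2.minAreaRect(q); print(cam,n,round(s["confidence"],2),len(u),np.round(r[0]),np.round(r[1]),round(r[2],1),np.round(q.mean(0)))
E
```

```text
holes [[446.331 139.421]
 [465.764   9.508]
 [731.837 192.975]
 [754.639  45.568]]
yaw long 0.155
yaw w 0.148
yaw w 0.153
holes mid [599.643  96.868]
edge [ 6.58191e+02  1.71780e+01  4.42388e+02 -1.43570e+01  1.45000e-01]
edge [7.01547e+02 1.93926e+02 4.22111e+02 1.56647e+02 1.33000e-01]
head [679.013 109.179]
ad [[625.141 128.163]
 [632.625  73.826]
 [498.147  48.74 ]
 [486.485 102.523]]
c [560.6    88.313]
yaw [  0.184 138.902]
top adapter 0.86 756 [560.  90.] [144.  65.] 10.0 [559.  90.]
top adapter 0.77 776 [ 647. -242.] [142.  66.] 24.5 [ 647. -243.]
top head_top 0.62 251 [682. 112.] [55. 53.] 0.3 [683. 112.]
scene adapter 0.78 575 [576.  84.] [163.  74.] 8.7 [567.  77.]
scene adapter 0.69 883 [ 672. -251.] [154.  70.] 23.3 [ 675. -249.]
scene head_top 0.52 229 [686. 110.] [51. 65.] 66.2 [685. 109.]
```

```bash
cat >> h.py <<'E'
O=np.array([682.5,110.]); YAW=0.148
def rv(a): return np.pi*np.array([-np.sin(a/2),np.cos(a/2),0])
def W(x,y,z,o=O,a=YAW): c,s=np.cos(a),np.sin(a); return [o[0]+c*x-s*y,o[1]+s*x+c*y,z]
def st(m=""):
    s=robot.observe(); print(m,"t",round(s["t"],1),"p",np.round(s["tcp_pos"],1),"F",np.round(s["contact_force"],1),"M",np.round(s["wrist_torque"],2),"g",round(s["grip_width"],3),round(s["grip_force"],1),"j7",round(s["joints"][6],2))
    return s
def snap(c,n,box,k):
    im=viewer.read_camera(c)[box[1]:box[3],box[0]:box[2],::-1]; cv2.imwrite(f"pics/{n}.png",cv2.resize(im,None,fx=k,fy=k,interpolation=2))
E
python3 - <<'E'
from h import *
A=np.array([560.5,89.5]); ya=0.175
p=W(-46,0,120,A,ya)
robot.movep(p,rv(ya)); st("above")
robot.servo_line(W(-46,0,18,A,ya),feed=120); st("down")
grip(0.0,12); s=st("grip")
# line up with the press, then slide in
robot.servo_line(W(-140-46,0,18)if 0 else W(-105-46,0,18),feed=60,rotation=rv(YAW)); st("aligned")
for x in (-80,-65,-55,-50,-45):
    robot.servo_line(W(x-46,0,18),feed=50); s=st(f"x{x}")
    if np.hypot(*s["contact_force"][:2])>15: break
snap("top","s1",(175,125,285,255),4.5)
E
```

```text
above t 3.8 p [515.3  82.5 120.1] F [0.1 0.5 0.6] M [ 0.05 -0.   -0.02] g 0.998 0.0 j7 1.64
down t 4.8 p [515.7  81.6  18.5] F [-0.4 -0.6  0.1] M [ 0.03  0.03 -0.05] g 1.003 0.0 j7 1.7
grip t 5.3 p [515.2  81.9  18.3] F [-1.4  1.   3.2] M [0.39 0.31 0.05] g 0.654 12.0 j7 1.7
aligned t 5.8 p [533.4  87.7  17.7] F [ 1.   0.2 -2.2] M [ 0.11 -0.13  0.04] g 0.652 12.0 j7 1.67
x-80 t 6.5 p [557.9  91.3  17.8] F [ 0.9  0.2 -3.2] M [ 0.01  0.01 -0.06] g 0.654 12.0 j7 1.67
x-65 t 6.9 p [573.7  93.8  18.1] F [ 0.3  0.4 -2.6] M [ 0.09 -0.26  0.  ] g 0.652 12.0 j7 1.67
x-55 t 7.2 p [583.3  95.2  18. ] F [ 0.5  0.1 -2.7] M [ 0.04 -0.18 -0.01] g 0.656 12.0 j7 1.67
x-50 t 7.5 p [587.9  95.9  17.9] F [ 0.8 -0.1 -3.6] M [ 0.06 -0.04  0.02] g 0.648 12.0 j7 1.67
x-45 t 7.8 p [592.9  96.6  18. ] F [ 0.8  1.1 -2.1] M [ 0.03 -0.03  0.  ] g 0.652 12.0 j7 1.67
```

View pics/s1.png

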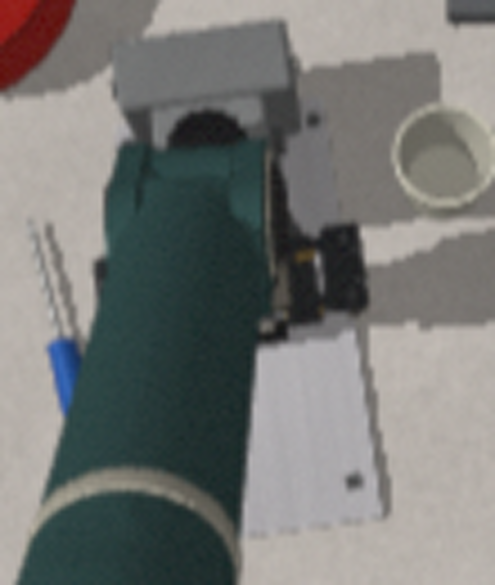

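The arm hides the adapter, but the gripper stands clear of the press arm and no forces show, so I continue in small steps.

```bash
python3 - <<'E'
from h import *
u=np.array([np.cos(YAW),np.sin(YAW)])
for x in np.arange(-42.5,-28,1.5):
    robot.servo_line(W(x-46,0,18),feed=25); s=st(f"x{x}")
    if s["contact_force"][:2]@u<-9: break
E
```

```text
x-42.5 t 8.1 p [595.2  97.   18. ] F [ 0.5 -0.7 -3.5] M [0.02 0.07 0.05] g 0.654 12.0 j7 1.67
x-41.0 t 8.3 p [596.5  97.2  18. ] F [ 0.4 -0.2 -2.6] M [0.03 0.13 0.05] g 0.653 12.0 j7 1.67
x-39.5 t 8.6 p [598.1  97.4  18. ] F [ 0.4 -1.2 -2.7] M [ 0.04  0.12 -0.01] g 0.65 12.0 j7 1.67
x-38.0 t 8.8 p [599.6  97.6  18. ] F [ 0.2  0.4 -2.4] M [0.07 0.09 0.04] g 0.651 12.0 j7 1.67
x-36.5 t 9.1 p [601.1  97.9  18. ] F [-0.3 -0.2 -3.5] M [ 0.05  0.07 -0.06] g 0.649 12.0 j7 1.67
x-35.0 t 9.3 p [602.4  98.   18. ] F [-0.  -0.6 -2.6] M [0.03 0.21 0.  ] g 0.654 12.0 j7 1.67
x-33.5 t 9.6 p [602.5  98.   17.8] F [-4.8 -2.2  0.3] M [-0.12  0.97  0.08] g 0.649 12.0 j7 1.67
x-32.0 t 9.8 p [602.5  98.   17.7] F [-7.7 -1.1  3.8] M [-0.28  1.77  0.04] g 0.651 12.0 j7 1.67
x-30.5 t 10.1 p [602.7  98.1  17.7] F [-12.   -1.7   6.9] M [-0.37  2.57  0.06] g 0.653 12.0 j7 1.67
```

```bash
python3 - <<'E'
from h import *
u=np.array([np.cos(YAW),np.sin(YAW)])
grip(1.0); st("rel")
s=robot.observe(); 
robot.servo_line(W(-81,0,75),feed=120)
robot.servo_line(W(-150,0,75),feed=150)
grip(0.0); robot.servo_line(W(-150,0,22),feed=120); robot.servo_line(W(-122,0,22),feed=100)
for x in np.arange(-119,-98,1.5):
    robot.servo_line(W(x,0,22),feed=30); s=st(f"x{x}")
    if s["contact_force"][:2]@u<-12: break
robot.servo_line(W(-150,0,22),feed=120); robot.servo_line(W(-150,0,240),feed=200)
# get out of the camera's view
robot.movep([450,-130,260],rv(YAW)); st()
snap("top","s2",(175,125,285,255),4.5)
snap("scene","s3",(225,150,375,260),5)
E
```

```text
rel t 10.7 p [607.   98.7  18. ] F [ 0.1  0.3 -0.7] M [0.03 0.02 0.01] g 1.001 0.0 j7 1.67
x-119.0 t 14.5 p [564.6  92.4  22.1] F [ 0.3 -0.6 -0.2] M [-0.01  0.03  0.01] g 0.008 0.0 j7 1.67
x-117.5 t 14.8 p [566.2  92.7  22. ] F [0.6 0.2 0.2] M [0.02 0.02 0.  ] g 0.004 0.0 j7 1.67
x-116.0 t 15.0 p [567.8  92.9  21.9] F [ 0.9  0.1 -0.2] M [-0.02  0.02  0.  ] g 0.004 0.0 j7 1.67
x-114.5 t 15.3 p [567.8  92.9  21.8] F [-4.4 -1.3  3.8] M [-0.08  1.06  0.01] g 0.003 2.6 j7 1.67
x-113.0 t 15.5 p [567.8  92.9  21.7] F [-7.8 -2.1  6.7] M [-0.27  1.85 -0.03] g 0.007 4.3 j7 1.67
x-111.5 t 15.8 p [567.8  92.9  21.5] F [-11.4  -1.6  10.1] M [-0.32  2.57 -0.03] g 0.005 6.1 j7 1.67
x-110.0 t 16.0 p [567.8  92.9  21.4] F [-14.9  -2.1  12.8] M [-0.44  3.32 -0.05] g 0.007 7.8 j7 1.67
 t 18.7 p [ 450.6 -128.7  259.7] F [0.2 1.  0.4] M [ 0.05 -0.03 -0.02] g 0.001 0.0 j7 1.98
```

View pics/s2.png

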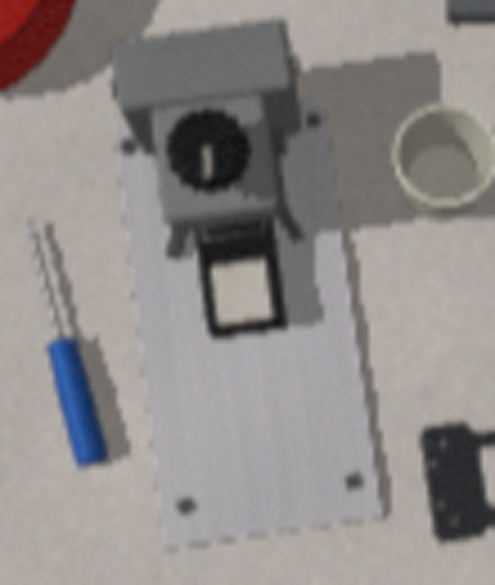

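The picture shows the adapter under the arm, with its near edge at crop (212,336)–(286,325), apparently centred between the guides. I'll check this numerically, then press.

```bash
python3 - <<'E'
from h import *
def loc(u,v,z):
    p=ray((175+u/4.5,125+v/4.5),"top",z)[:2]-O; c,s=np.cos(YAW),np.sin(YAW); return np.round([c*p[0]+s*p[1],-s*p[0]+c*p[1]],1)
print("near corners",loc(212,336,44),loc(286,325,44),"head",loc(208,150,186))
robot.movep(W(0,0,215),rv(YAW)); st("over")
robot.servo_line(W(0,0,190),feed=80); st()
for z in np.arange(186,160,-2.):
    robot.servo_line(W(0,0,z),feed=30); s=st(f"z{z}")
    if s["contact_force"][2]>32 or s["tcp_pos"][2]<167.8: break
robot.hold(0.2); st("held")
robot.servo_line(W(0,0,215),feed=100)
robot.movep([450,-130,260],rv(YAW)); st()
snap("scene","s4",(225,150,375,260),5)
viewer.read_camera("top")
for c in("scene","top"):
    for d in viewer.pinpoint("head_top",c)[:2]: print(c,round(d["confidence"],2),np.round(world(d["at"],c)))
E
```

```text
near corners [-107.5   24.4] [-107.1  -32.6] head [-3.  -0.7]
over t 20.1 p [682.4 108.  215.6] F [0.2 0.  0.1] M [ 0.03 -0.01  0.01] g 0.008 0.0 j7 1.62
 t 20.5 p [682.1 109.7 189.3] F [0.8 0.5 0.5] M [0.04 0.03 0.01] g 0.003 0.0 j7 1.63
z186.0 t 20.8 p [682.6 110.  186.1] F [0.7 1.  0.1] M [ 0.03 -0.04 -0.03] g 0.002 0.2 j7 1.63
z184.0 t 21.1 p [682.7 110.  184.1] F [ 0.4 -0.3  0.1] M [ 0.09 -0.06 -0.01] g 0.003 0.3 j7 1.63
z182.0 t 21.3 p [682.7 110.  182. ] F [ 0.1 -0.2  0.6] M [ 0.01 -0.19 -0.01] g 0.003 0.4 j7 1.63
z180.0 t 21.6 p [682.7 110.  180. ] F [0.1 0.9 1.6] M [ 0.07 -0.23 -0.01] g 0.005 0.6 j7 1.63
z178.0 t 21.8 p [682.7 110.  178.1] F [1.7 0.6 2.3] M [ 0.02 -0.15 -0.  ] g -0.001 1.1 j7 1.63
z176.0 t 22.1 p [682.7 110.  176.4] F [-0.7 -0.5  4.5] M [0.06 0.   0.03] g 0.005 2.3 j7 1.63
z174.0 t 22.3 p [682.7 110.1 174.5] F [-0.3 -1.1  5.2] M [0.01 0.03 0.02] g 0.006 2.7 j7 1.63
z172.0 t 22.6 p [682.8 110.  173.4] F [-2.1  0.5  8.9] M [-0.07  0.52  0.03] g 0.003 4.9 j7 1.63
z170.0 t 22.8 p [682.8 110.  171.7] F [-2.9 -0.4 10.2] M [-0.05  0.65 -0.06] g 0.008 5.3 j7 1.63
z168.0 t 23.1 p [682.8 110.  170. ] F [-3.2 -0.9 13.2] M [-0.12  0.78 -0.05] g 0.002 6.1 j7 1.63
z166.0 t 23.3 p [682.8 110.1 168.2] F [-3.1 -0.8 13.5] M [-0.06  0.92  0.02] g 0.005 6.6 j7 1.63
z164.0 t 23.6 p [682.9 110.1 167.4] F [-5.2 -0.7 18.3] M [-0.13  1.37  0.01] g 0.003 9.0 j7 1.63
held t 23.8 p [682.9 110.1 167.3] F [-6.4 -1.  17.7] M [-0.19  1.31  0.03] g 0.004 8.9 j7 1.63
 t 25.7 p [ 451.  -129.2  260. ] F [0.  0.3 0.2] M [0.04 0.01 0.01] g 0.006 0.0 j7 1.98
scene 0.63 [679. 111. 171.]
top 0.71 [682. 108. 174.]
```

View pics/s4.png

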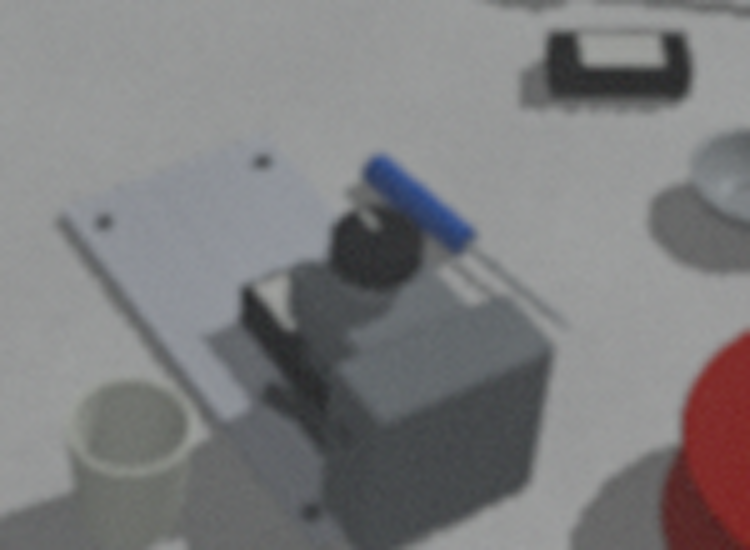

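View pics/s3.png

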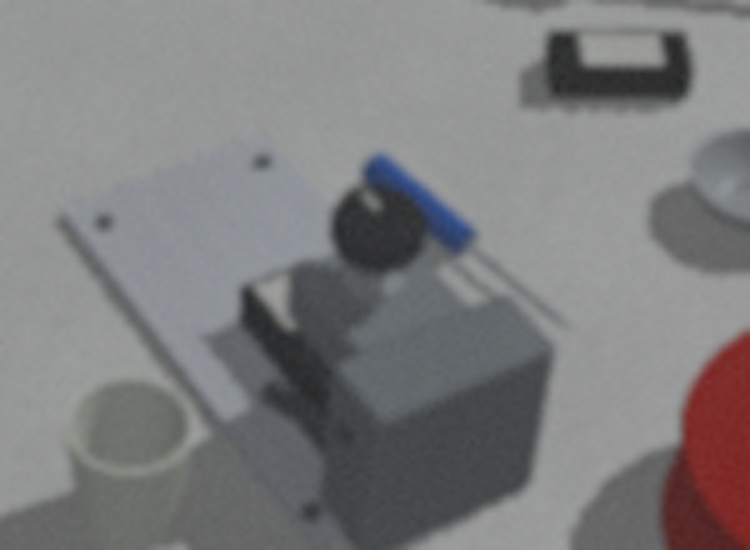

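The head dropped from crop (380,225) to (378,245), about 16 mm, and it stays down with the hand off, so it is locked. Now I turn it: one grasp, last joint only.

```bash
python3 - <<'E'
from h import *
grip(1.0,25)
a=1.2
robot.movep(W(0,0,225),rv(a)); st("over")
robot.servo_line(W(0,0,142),feed=100); st("down")
grip(0.0,25); st("grip")
q=np.array(robot.observe()["joints"],float); j0=q[6]
for k in range(1,6):
    q[6]=j0-0.42*k; robot.goto_joints(q); s=st(k)
    if np.linalg.norm(s["contact_force"])>35: print("high");break
grip(1.0); robot.hold(0.3); st("open")
robot.servo_line(W(0,0,240),feed=150)
robot.movep([450,-130,260],rv(YAW)); st()
snap("scene","s5",(225,150,375,260),5)
snap("top","s6",(175,125,285,255),4.5)
for c in("scene","top"):
    for d in viewer.pinpoint("head_top",c)[:2]: print(c,round(d["confidence"],2),np.round(world(d["at"],c)))
E
```

```text
over t 28.5 p [682.4 108.1 225.4] F [-0.5 -0.6  0.7] M [0.13 0.09 0.1 ] g 0.998 0.0 j7 2.63
down t 29.5 p [683.  110.  142.7] F [-0.1  0.1 -0.4] M [0.06 0.06 0.01] g 1.001 0.0 j7 2.64
grip t 30.1 p [681.  110.7 142. ] F [-5.1  0.7  3.7] M [ 0.32  1.36 -0.03] g 0.604 25.0 j7 2.64
1 t 30.6 p [680.5 111.  142. ] F [-3.4  1.1  1.8] M [ 0.28  0.83 -0.11] g 0.605 25.0 j7 2.22
2 t 31.1 p [680.4 111.3 142. ] F [-3.9  1.6  3.6] M [ 0.49  1.19 -0.12] g 0.602 25.0 j7 1.8
3 t 31.6 p [680.3 111.8 142. ] F [-5.1  1.4  3.7] M [ 0.64  1.14 -0.14] g 0.608 25.0 j7 1.38
4 t 32.1 p [680.5 112.3 142.4] F [-6.4  3.8  5.2] M [0.7  1.17 0.02] g 0.605 25.0 j7 0.96
5 t 32.6 p [680.8 112.6 143.9] F [-7.7  2.3 11. ] M [0.61 1.74 0.05] g 0.6 25.0 j7 0.54
open t 33.5 p [681.  110.7 142. ] F [-0.4 -0.1 -0.1] M [-0.01  0.05  0.04] g 1.002 0.0 j7 0.54
 t 35.6 p [ 450.5 -129.5  259.7] F [0.6 0.3 0.5] M [ 0.06 -0.03  0.07] g 1.001 0.0 j7 1.94
scene 0.64 [680. 114. 185.]
top 0.68 [685. 109. 190.]
```

View pics/s5.png

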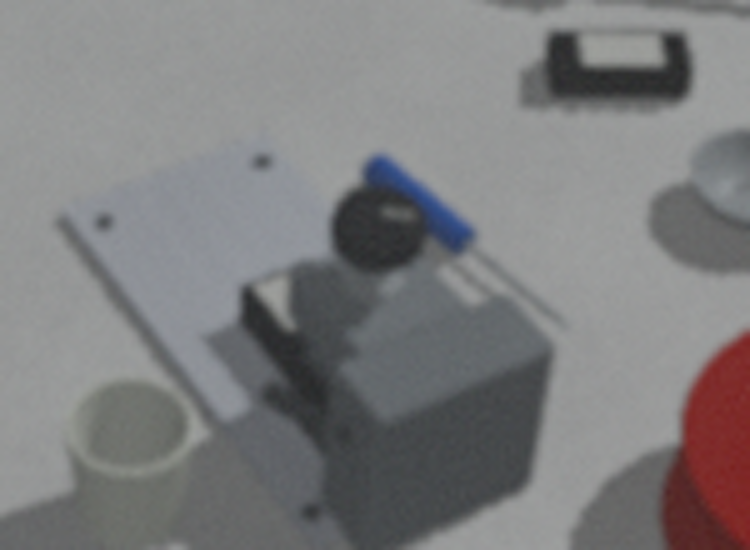

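View pics/s6.png

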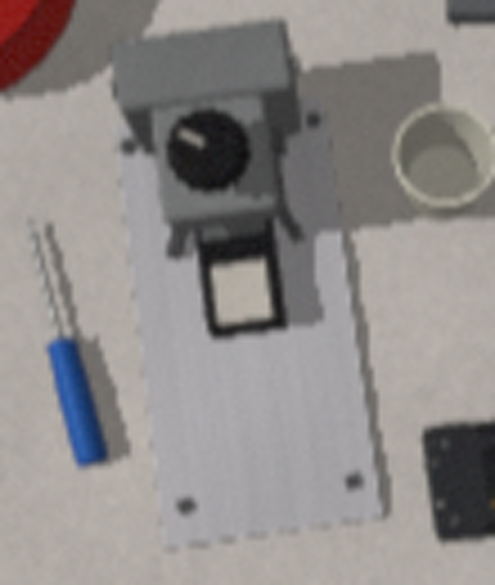

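The head is fully up: it is back at crop (380,225), z ≈186–190, and its mark has turned about 2 rad clockwise. The adapter hasn't moved from home (near edge still at (212,336)–(286,325)), the cover now looks flush, and the bystanders are untouched.

```bash
python3 -c "
from h import *
print(robot.job_done())"
```

```text
the job is handed in; nothing more can be done
None
```

The job is handed in: the adapter is home against the stop with its cover pressed closed by the foot. The head locked down by itself, then was turned clockwise and sprang fully up, and the pictures show nothing else disturbed.

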